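# Shim the gap in the bench jig and hold the wedge tight

### The job

Lift the lid of the wooden box open until it rests back on its stop. Stand spacer plates from the box upright side by side in the gap between the work block and the sloped stop of the jig, using as many as still fit down flat on the base plate with no room for another, then push the wedge, thick end up and slope against the sloped stop, down between plates and stop until it feels tight. Finish while still gripping the wedge and pressing it down, so that you hold the stack tight, and leave the other things on the bench alone.

Things in the scene. Friction and masses are not known exactly. Their poses are not given: they have to be found in the camera images.
- box: Open wooden box, 130 (x) x 140 (y) x 72 mm high, walls and floor 5 mm, fixed to the bench (yaw up to 0.3 rad). Origin: centre of its underside; x points away from the robot to the hinge side, z up. Low wooden ribs on its floor (up to 14 mm above the bench) keep the plates and the wedge standing in a row along x.
- lid (a joint): Opening angle of the box's flat wooden lid (7 mm thick, 0.15 kg), hinged along the far (+x) rim of the box: 0 closed, 2.1 rad open on its stop, leaning back. It has no catch: let go below about 1.5 rad it falls shut, beyond that it falls open to the stop.
- lid_hinge (a point): Point on the lid's hinge line (which runs along the box's y), in the middle of the far rim; its frame turns with the lid.
- lid_handle (a point): Grip point in the head of the brass knob on the lid (round head 28 mm across and 21 mm high, on a stem 16 mm across; the whole knob stands 43 mm above the lid); 100 mm from the hinge line towards the front of the lid and 42 mm above the lid's underside. Moves with the lid.
- jig: Dark steel base plate of the jig, 170 (x) x 110 (y) x 10 mm, fixed to the bench (yaw up to 0.35 rad). Origin: centre of its underside; x points away from the robot, z up. On it stand the work block (nearer) and the sloped stop (farther).
- work: Aluminium work block fixed on the jig plate, 40 (x) x 44 (y) x 60 mm high. Origin: bottom of the middle of its flat upright face that looks to the stop (+x); the block lies on the -x side of it. Axes as the jig's.
- stop: Steel stop fixed on the jig plate, 44 mm wide (y), about 60 mm high. Origin: bottom of the middle of its sloped face, on the plate, which looks to the work block (-x) and leans away from it by 0.35 mm per mm of height. Its x distance from the work block's face is the gap at the plate: 16 to 29.5 mm, different each time. Axes as the jig's.
- wedge: Steel wedge at the far end of the row in the box, 50 mm wide (y), 60 high, 0.1 kg, 14 mm thick at the foot, 35 at the top: -x face upright, +x face sloped 0.35 mm per mm, as the stop's. Origin: centre of the underside; x to the sloped side. Grip across its width. Tight, its underside stays 2 to 41 mm above the plate; if it reaches the plate, a spacer is missing. A press of about 10 N sets it.
- spacer_1: Aluminium spacer plate, 10 mm thick (x) x 50 mm wide (y) x 50 mm high, 0.07 kg, standing in the box, nearest the robot in the row; there is at least one more plate than is needed. Origin: centre of the underside; x through the thickness, z up. Can be gripped across its 50 mm width.
- spacer_2: Aluminium spacer plate, 10 mm thick (x) x 50 mm wide (y) x 50 mm high, 0.07 kg, standing in the box, second from the robot in the row; there is at least one more plate than is needed. Origin: centre of the underside; x through the thickness, z up. Can be gripped across its 50 mm width.
- spacer_3: Aluminium spacer plate, 10 mm thick (x) x 50 mm wide (y) x 50 mm high, 0.07 kg, standing in the box, third from the robot in the row; there is at least one more plate than is needed. Origin: centre of the underside; x through the thickness, z up. Can be gripped across its 50 mm width.
- wood_block: Brown hardwood block with three dishes, 55 x 55 x 40 mm, a bystander. Origin: centre of the underside.
- pliers_flat: Pliers with red handles lying on the bench, 141 x 42 x 11 mm, a bystander. Origin: on the underside, at the middle.
- emery_block: Sanding block, 53 x 95 x 29 mm, a bystander. Origin: centre of the underside.

How it is judged (in metres and radians):
On the way, in this order (a step that is already met when the one before it is completed fails the run):
1. the lid is open on its stop (value of joint lid above 2 rad), for 0.2 s.
2. a spacer plate stands upright in the gap, on the base plate (((x of spacer_1 in the frame of work above 0 m and x of spacer_1 in the frame of stop below 0.006 m and y of spacer_1 in the frame of work between -0.02 and 0.02 m and z of spacer_1 in the frame of jig between 0.005 and 0.015 m and angle between the z axis of spacer_1 and the z axis of jig, either way round below 0.13 rad and angle between the x axis of spacer_1 and the x axis of jig, either way round below 0.15 rad) or (x of spacer_2 in the frame of work above 0 m and x of spacer_2 in the frame of stop below 0.006 m and y of spacer_2 in the frame of work between -0.02 and 0.02 m and z of spacer_2 in the frame of jig between 0.005 and 0.015 m and angle between the z axis of spacer_2 and the z axis of jig, either way round below 0.13 rad and angle between the x axis of spacer_2 and the x axis of jig, either way round below 0.15 rad) or (x of spacer_3 in the frame of work above 0 m and x of spacer_3 in the frame of stop below 0.006 m and y of spacer_3 in the frame of work between -0.02 and 0.02 m and z of spacer_3 in the frame of jig between 0.005 and 0.015 m and angle between the z axis of spacer_3 and the z axis of jig, either way round below 0.13 rad and angle between the x axis of spacer_3 and the x axis of jig, either way round below 0.15 rad))), for 0.2 s.
At the end, for the whole second after the job is handed in: Lid over 1.95 rad. Fingers grip the wedge (over 3 N); it is at rest, upright and square (0.13 rad), slope to the stop, within 20 mm of the middle, underside 1.5 to 43 mm above the plate, pressing on stop and spacer; a spacer standing in the gap presses on the work (each over 1.5 N) (value of joint lid above 1.95 rad and contact force between the fingers and wedge above 3 N and contact force between wedge and stop above 1.5 N and ((x of spacer_1 in the frame of work above 0 m and x of spacer_1 in the frame of stop below 0.006 m and y of spacer_1 in the frame of work between -0.02 and 0.02 m and z of spacer_1 in the frame of jig between 0.005 and 0.015 m and angle between the z axis of spacer_1 and the z axis of jig, either way round below 0.13 rad and angle between the x axis of spacer_1 and the x axis of jig, either way round below 0.15 rad and contact force between spacer_1 and work above 1.5 N) or (x of spacer_2 in the frame of work above 0 m and x of spacer_2 in the frame of stop below 0.006 m and y of spacer_2 in the frame of work between -0.02 and 0.02 m and z of spacer_2 in the frame of jig between 0.005 and 0.015 m and angle between the z axis of spacer_2 and the z axis of jig, either way round below 0.13 rad and angle between the x axis of spacer_2 and the x axis of jig, either way round below 0.15 rad and contact force between spacer_2 and work above 1.5 N) or (x of spacer_3 in the frame of work above 0 m and x of spacer_3 in the frame of stop below 0.006 m and y of spacer_3 in the frame of work between -0.02 and 0.02 m and z of spacer_3 in the frame of jig between 0.005 and 0.015 m and angle between the z axis of spacer_3 and the z axis of jig, either way round below 0.13 rad and angle between the x axis of spacer_3 and the x axis of jig, either way round below 0.15 rad and contact force between spacer_3 and work above 1.5 N)) and (contact force between wedge and spacer_1 above 1.5 N or contact force between wedge and spacer_2 above 1.5 N or contact force between wedge and spacer_3 above 1.5 N) and z of wedge in the frame of jig between 0.0115 and 0.053 m and y of wedge in the frame of work between -0.02 and 0.02 m and angle between the z axis of wedge and the z axis of jig, either way round below 0.13 rad and angle between the x axis of wedge and the x axis of jig, either way round below 0.15 rad and x of work in the frame of wedge below -0.01 m and angle between wedge's own z axis and vertical below 0.13 rad and linear speed of wedge below 0.01 m/s); the arm keeps its last pose, push and grip.
It fails at once if the brown wooden block is moved by more than 30 mm (distance of wood_block from where it was at the start of the episode above 0.03 m).
It fails at once if the pliers is moved by more than 30 mm (distance of pliers_flat from where it was at the start of the episode above 0.03 m).
It fails at once if the sanding block is moved by more than 30 mm (distance of emery_block from where it was at the start of the episode above 0.03 m).
It also fails if it takes over 72 s, if anything falls off the work surface, if the arm or the gripper's body presses on something with over 40 N, if the wrist force passes 120 N, or if a joint passes its speed limit or range.

### The arm

A 6-joint arm with a two-finger parallel gripper is mounted at the origin on a cart in front of the work surface, level with it; the furniture and walls round the work are solid. World frame = base frame: x ahead of the robot, y to its left, z up, the work surface at z = 0. Lengths are in mm, angles in rad, forces in N, time in s.
With the tool pointing down it reaches from about 350 to 975 mm from the base axis. Payload 4.9 kg.
Tool frame: the origin (TCP) lies at the very end of the fingers, on their centre line; the grasp point (between the pads) lies manip.pinch_z behind it (manip.pinch_z is the distance from the TCP to the grasp point, in mm); z points along the fingers, y is the line along which they close (so a half turn about z gives the same grasp; the last joint's range is limited). The gripper opens to 85 mm and grips with 20 to 120 N. Pads are 22 mm wide; open, the fingers measure 114 mm over their backs; the gripper's body (76 mm by 85 mm) begins 54 mm behind the grasp point. The pads swing forward as they close: fully open they stand 13 mm farther back than shut.
Start: joints at [-1.33, 0.053, 1.613, -0, 1.476, -0.119], TCP at [220.048, -584.962, 231.304] pointing down, gripper open.
Joint ranges: [-3.01, 3.01], [-1.01, 2.22], [0.06, 2.58], [-1.02, 4.17], [0.09, 2.62], [-3.14, 3.14]. Speed limits (rad/s): [2.57, 2.57, 3.14, 3.14, 3.14, 3.14].

### API

Orientations are given as a 3x3 rotation matrix whose columns are the frame's x, y, z axes.
In Python, from station import manip gives the robot as it stands. The module is installed in compiled form; this text tells all that it offers.
- The arm moves only by the tool drive_tool, never from a script. Its argument "deltas" is a list of rows, each an object with "jaw": the opening, from 0 (shut) to 1 (fully open); "offset": the shift along the tool's x, y, z in m, a list of three; "roll": the turn about the tool's z in degrees. A call has 1 to 10 rows; each row is the pose to reach, as a shift and turn from the pose commanded when the call began, along the tool's axes at that moment; what a row does not reach only later rows make up. A row lasts 1/12 s, in which the tool goes at most 41.7 mm and 7.16 degrees, less where a joint would pass 70% of its speed; a pose out of reach is approached as far as the arm can. A call with a gripper value outside its range is refused whole. The fingers move at their own pace and stop on an object; "force" is the grip in N (left out, the last holds). Time passes only in rows, so rows that repeat a pose let the fingers close. It gives the time, the measured TCP pose, the force, the opening and the grip force at its end, in the units of the state.
- manip.state(): the state, without advancing time (a new reading comes with each control period).
- manip.grab_frame(name): name is "scene" or "top" or "wrist"; returns the picture (400x640x3 uint8, blue, green, red); there is no depth.
- manip.camera_info(name): a dict with "mtx" (3x3 intrinsics, pixels), "position" and "rotation" of the camera in the world. Camera axes: x right, y up, looking along -z (the intrinsics and any distortion apply to the point x, -y, -z); pixel columns grow to the right and rows downward; lengths in mm; the calibration is good to about 2 mm. A picture is of the moment at which its call begins: read the wrist's pose just before it. camera_info takes no time and is no camera call; for the wrist camera it gives the pose at the moment of the call.
- manip.close_job(): hands the job in; it is judged then, once.
The state is a dict: "time_s": time; "joint_positions": joint angles; "qd": joint speeds; "joint_efforts": joint torques, N m; "eef_pos": TCP position; "ee_rot": TCP orientation; "ft_force": force on the tool from outside, world axes, zero at the start; "moment": the same for the moment, N m; "gripper_width": finger opening in mm; "grip_force": force on a finger pad.
Only numpy, scipy, OpenCV 4.12 (cv2) and the standard library are available. Lean on these libraries where they do the work, as an engineer would, in place of code of your own. Each camera call takes 0.05 s, during which the arm holds its last target. There are 200 camera calls.

## Working session

There is one attempt and no reset: what is moved stays moved. The work goes in short steps, Python scripts to look and compute and a tool call to move; the robot and the scene stay as the last step left them, time stands still between calls to the robot, and variables do not carry over. Pictures are saved under pics/ and viewed, at most 10 in all, crops included, and the job is handed in when it is done.

Besides the shell and the picture viewer there is one more tool, called after ">>>" as name(argument=value, ...), one argument or row to a line, values as JSON. drive_tool: Moves the arm, as the interface text tells. Its arguments: {"type":"object","properties":{"deltas":{"type":"array"},"force":{"type":"number"}},"required":["deltas"]}

```bash
mkdir -p pics
python3 - <<'E'
from station import manip
import cv2
for n in("scene","top"):
    cv2.imwrite(f"pics/{n}0.png",manip.grab_frame(n)); i=manip.camera_info(n); print(n,i)
s=manip.state();print(s,manip.pinch_z)
E
```

```text
scene {'mtx': array([[386.66491871,   0.        , 318.3176731 ],
       [  0.        , 386.66491871, 201.54479558],
       [  0.        ,   0.        ,   1.        ]]), 'position': array([180.31288359, 615.12201658, 882.98375328]), 'rotation': array([[-0.84533514,  0.39665287, -0.35787569],
       [-0.53405611, -0.61002056,  0.58537081],
       [ 0.01387748,  0.68596021,  0.7275067 ]])}
top {'mtx': array([[383.73946419,   0.        , 316.85150223],
       [  0.        , 383.73946419, 202.22878883],
       [  0.        ,   0.        ,   1.        ]]), 'position': array([ 424.61741339,  -55.90640375, 1340.64717748]), 'rotation': array([[-6.79402939e-03,  9.93667420e-01, -1.12155694e-01],
       [-9.99975919e-01, -6.90985934e-03, -6.44071737e-04],
       [-1.41497317e-03,  1.12148617e-01,  9.93690437e-01]])}
{'time_s': 0.1, 'joint_positions': array([-1.33005420e+00,  5.32911138e-02,  1.61416652e+00, -2.61556795e-06,
        1.47601470e+00, -1.18990018e-01]), 'qd': array([ 0.00112751, -0.0006207 , -0.00343709,  0.00156519,  0.00050228,
       -0.0004188 ]), 'joint_efforts': array([-4.18763348e-04, -3.94901741e+01, -3.71362603e+01, -1.56959745e-04,
        3.98219941e-03, -1.14616975e-05]), 'eef_pos': array([ 219.88295039, -584.43311159,  230.17992882]), 'ee_rot': array([[ 9.35991110e-01,  3.52023350e-01, -4.50686721e-04],
       [ 3.52023570e-01, -9.35989357e-01,  1.82484455e-03],
       [ 2.20549917e-04, -1.86669062e-03, -9.99998233e-01]]), 'ft_force': array([-0.14051852,  0.51202252, -0.29360484]), 'moment': array([0.02256128, 0.03888639, 0.01797886]), 'grip_force': 0.0, 'gripper_width': 85.58474283082982} 18.700000000000003
```

View pics/scene0.png

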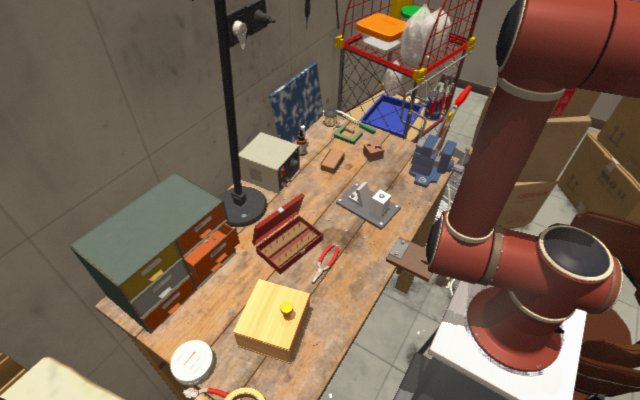

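View pics/top0.png

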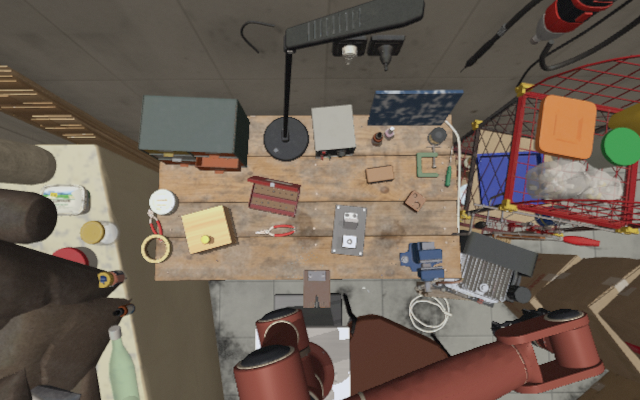

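The top view shows the closed yellow box around (207,230) with its knob at (206,239), and the jig around (349,231) with pliers at (275,231). The scene view shows the box at (273,320) with its knob at (287,310), and the jig at (369,204). I'll zoom in on both to measure them.

```bash
cat > h.py <<'E'
from station import manip
import numpy as np, cv2
def ray(info,uv):
    K=info["mtx"];p=np.linalg.inv(K)@[uv[0],uv[1],1]
    d=info["rotation"]@np.array([p[0],-p[1],-p[2]]);return info["position"],d
def atz(info,uv,z):
    o,d=ray(info,uv);return o+d*(z-o[2])/d[2]
def proj(info,P):
    q=(np.atleast_2d(P)-info["position"])@info["rotation"];q=q*[1,-1,-1]
    q=q@info["mtx"].T;return q[:,:2]/q[:,2:]
def tile(img,c,w,h,k):
    x,y=int(c[0]-w/2),int(c[1]-h/2)
    t=cv2.resize(img[y:y+h,x:x+w],None,fx=k,fy=k,interpolation=cv2.INTER_CUBIC)
    for i in range(0,w,10):
        cv2.line(t,(i*k,0),(i*k,6),(0,0,255),1);cv2.putText(t,str(x+i),(i*k,16),0,.35,(0,0,255),1)
    for i in range(10,h,10):
        cv2.line(t,(0,i*k),(6,i*k),(0,0,255),1);cv2.putText(t,str(y+i),(7,i*k+3),0,.35,(0,0,255),1)
    return t
def boxpts(x,y,yaw,pts):
    c,s=np.cos(yaw),np.sin(yaw);R=np.array([[c,-s,0],[s,c,0],[0,0,1]])
    return np.asarray(pts,float)@R.T+[x,y,0]
def st():
    s=manip.state();R=s["ee_rot"]
    print(s["time_s"],"tcp",s["eef_pos"].round(1),"yaw_x",np.degrees(np.arctan2(R[1,0],R[0,0])).round(2),"Rz",R[:,2].round(3),"F",s["ft_force"].round(1),"w",round(s["gripper_width"],1),"g",round(s["grip_force"],1),"q",s["joint_positions"].round(2))
    return s
E
python3 - <<'E'
from h import *
t=cv2.imread("pics/top0.png");s=cv2.imread("pics/scene0.png")
a=np.hstack([tile(t,(207,230),66,60,6),tile(t,(349,231),66,60,6)])
b=np.hstack([tile(s,(273,320),99,60,4)[:240],tile(s,(369,204),99,60,4)[:240]])
b=np.hstack([tile(s,(273,320),99,60,4),tile(s,(369,204),99,60,4)])
cv2.imwrite("pics/z.png",np.vstack([a,b[:,:a.shape[1]]]))
i=manip.camera_info("top")
print(atz(i,(206,239),110),atz(i,(207,230),75),atz(i,(349,231),10), atz(i,(275,231),0))
E
```

```text
[447.78544969 299.75907121 110.        ] [477.93896347 307.33539718  75.        ] [ 473.85581859 -165.59157475   10.        ] [475.99240879  91.57535656   0.        ]
```

View pics/z.png

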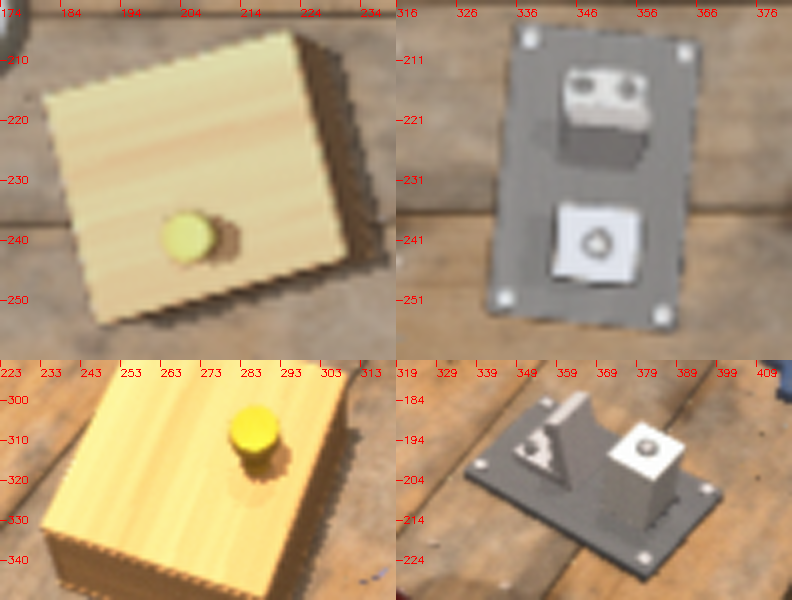

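The zoomed tiles show clear lid and jig-plate corners, the top of the work block, and the stop with its slope facing the work block. I'll fit the poses from these.

Run:
```python
from h import *
i=manip.camera_info("top")
def fit(pix,z,lx,ly):
    P=np.array([atz(i,p,z) for p in pix])   # order: far-left, far-right, near-right, near-left
    print(P.round(1).tolist())
    M=np.array([[lx,ly],[lx,-ly],[-lx,-ly],[-lx,ly]])/2.
    c=P[:,:2].mean(0);q=(P[:,:2]-c);u=(M[:,0]+1j*M[:,1]).conj()@(q[:,0]+1j*q[:,1])
    print("c",c.round(1),"yaw",np.angle(u).round(4),"scale",(abs(u)/(M**2).sum()).round(3));return c,np.angle(u)
c,y=fit([(181,216.2),(222.5,205.3),(231.8,243.3),(190.2,254)],79,130,140)
print("knob",atz(i,(205.3,239.5),122))
c,y=fit([(336,205.5),(366.8,207.7),(363,256),(331.3,253.5)],10,170,110)
c,y=fit([(343.3,235),(356.5,236),(355.7,248.3),(342.3,246.8)],70,40,44)
```

```text
[[523.8, 393.1, 79.0], [559.0, 257.0, 79.0], [433.8, 224.0, 79.0], [400.0, 359.0, 79.0]]
c [479.1 308.3] yaw 0.2556 scale 0.996
knob [446.00005227 298.46528114 122.        ]
[[562.9, -121.7, 10.0], [554.4, -228.9, 10.0], [387.8, -212.3, 10.0], [397.1, -103.5, 10.0]]
c [ 475.6 -166.6] yaw -0.0977 scale 0.983
[[458.6, -141.6, 70.0], [455.0, -185.1, 70.0], [414.7, -181.7, 70.0], [419.9, -137.8, 70.0]]
c [ 437.1 -161.6] yaw -0.0961 scale 0.995
```

>>> drive_tool(
  deltas=[
    {"jaw": 1,"offset": [0.305,-0.243,-0.056],"roll": 26.2},
    {"jaw": 1,"offset": [0.305,-0.243,-0.056],"roll": 26.2},
    {"jaw": 1,"offset": [0.305,-0.243,-0.056],"roll": 26.2},
    {"jaw": 1,"offset": [0.305,-0.243,-0.056],"roll": 26.2},
    {"jaw": 1,"offset": [0.305,-0.243,-0.056],"roll": 26.2},
    {"jaw": 1,"offset": [0.305,-0.243,-0.056],"roll": 26.2},
    {"jaw": 1,"offset": [0.305,-0.243,-0.056],"roll": 26.2},
    {"jaw": 1,"offset": [0.305,-0.243,-0.056],"roll": 26.2},
    {"jaw": 1,"offset": [0.305,-0.243,-0.056],"roll": 26.2},
    {"jaw": 1,"offset": [0.305,-0.243,-0.056],"roll": 26.2},
  ],
)

```text
time_s: 0.93
eef_pos: [421.5, -246.6, 288.0]
ee_rot: [[0.996, -0.094, 0.002], [-0.094, -0.996, 0.001], [0.001, -0.001, -1.0]]
ft_force: [0.9, -1.0, 1.1]
gripper_width: 85.3
grip_force: 0.0
```

>>> drive_tool(
  deltas=[
    {"jaw": 1,"offset": [0.0415,-0.0885,-0.014],"roll": 0},
    {"jaw": 1,"offset": [0.0415,-0.0885,-0.014],"roll": 0},
    {"jaw": 1,"offset": [0.0415,-0.0885,-0.014],"roll": 0},
    {"jaw": 1,"offset": [0.0415,-0.0885,-0.014],"roll": 0},
    {"jaw": 1,"offset": [0.0415,-0.0885,-0.014],"roll": 0},
  ],
)

```text
time_s: 1.35
eef_pos: [469.9, -165.5, 300.9]
ee_rot: [[0.995, -0.095, -0.001], [-0.095, -0.995, -0.0], [-0.001, 0.0, -1.0]]
ft_force: [-1.7, -0.6, -0.7]
gripper_width: 85.2
grip_force: 0.0
```

Run:
```python
from h import *
import pickle
st();i=manip.camera_info("wrist");im=manip.grab_frame("wrist");cv2.imwrite("pics/w1.png",im);pickle.dump(i,open("w1.pkl","wb"));print(i)
```

```text
1.35 tcp [ 469.9 -165.5  300.9] yaw_x -5.47 Rz [-0.001 -0.    -1.   ] F [-1.7 -0.6 -0.7] w 85.2 g 0.0 q [-0.49 -0.29  1.81 -0.    1.62  1.18]
{'mtx': array([[304.04044389,   0.        , 320.82067104],
       [  0.        , 304.04044389, 197.4602123 ],
       [  0.        ,   0.        ,   1.        ]]), 'position': array([ 551.59515797, -173.88051405,  443.95856727]), 'rotation': array([[-9.51141374e-02,  9.43173836e-01,  3.18396632e-01],
       [-9.95466321e-01, -9.00134276e-02, -3.07308859e-02],
       [-3.24595346e-04, -3.19876066e-01,  9.47459338e-01]])}
```

View pics/w1.png

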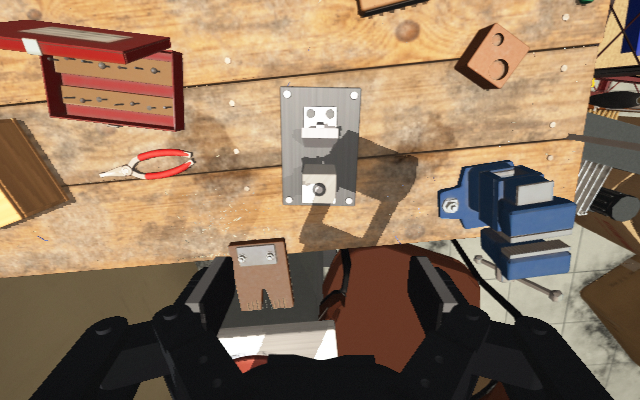

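The wrist view shows the jig plate at (280–360, 87–206), the stop top near (320,118) and the work block near (320,185). I'll zoom in here to measure the gap.

Run:
```python
from h import *
t=cv2.imread("pics/w1.png")
cv2.imwrite("pics/z1.png",tile(t,(320,149),110,114,7)[:,:][:598] if 0 else cv2.resize(np.zeros((1,1,3),np.uint8),(1,1)))
a=tile(t,(320,121),64,60,10)[:596]; cv2.imwrite("pics/z1.png",tile(t,(320,147),100,118,5))
```

```text
(no output)
```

View pics/z1.png

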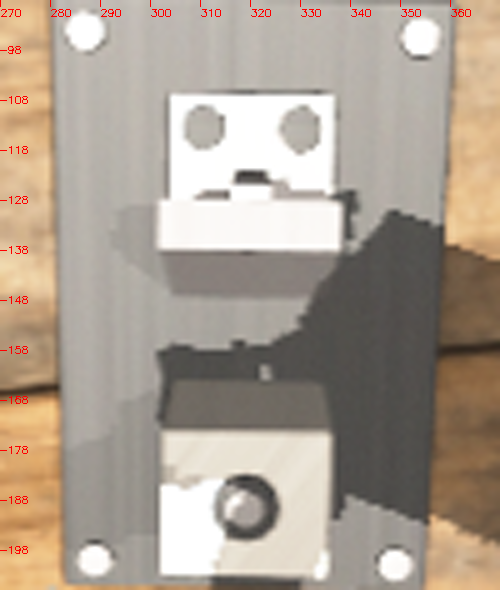

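Run:
```python
from h import *
import pickle
i=pickle.load(open("w1.pkl","rb"))
for n,p,z in [("workT",(302.2,174),70),("workT",(336.2,174),70),("workB",(304,164),10),("workB",(335,164),10),("stopT",(301.4,138),70),("stopT",(338.6,138),70),("stopB",(304.6,147),10),("stopB",(334.4,147),10),("wnear",(302,203),70),("wnear",(336,203),70),("plNL",(282.5,204.5),10),("plNR",(354,205),10)]:
    w=atz(i,p,z)
    c,s=np.cos(-.097),np.sin(-.097);d=w[:2]-[475.6,-166.6]
    print(n,w.round(1),"jigframe",round(c*d[0]+s*d[1],1),round(-s*d[0]+c*d[1],1))
```

```text
workT [ 459.4 -141.3   70. ] jigframe -18.6 23.6
workT [ 455.3 -184.1   70. ] jigframe -18.5 -19.4
workB [ 459.1 -140.4   10. ] jigframe -18.9 24.5
workB [ 454.9 -185.2   10. ] jigframe -18.8 -20.5
stopT [ 504.3 -145.5   70. ] jigframe 26.5 23.8
stopT [ 499.9 -190.6   70. ] jigframe 26.6 -21.5
stopB [ 483.6 -144.    10. ] jigframe 5.8 23.3
stopB [ 479.6 -186.3   10. ] jigframe 5.8 -19.2
wnear [ 420.7 -136.6   70. ] jigframe -57.6 24.6
wnear [ 416.4 -180.8   70. ] jigframe -57.5 -19.8
plNL [ 400.1 -100.8   10. ] jigframe -81.6 58.2
plNR [ 388.9 -208.8   10. ] jigframe -82.2 -50.4
```

The gap at the plate measures 24.5 mm, so two plates go in and the wedge should seat about 27 mm up. Next is the lid knob.

>>> drive_tool(
  deltas=[
    {"jaw": 1,"offset": [-0.058,-0.384,0.08],"roll": -20.1},
    {"jaw": 1,"offset": [-0.058,-0.384,0.08],"roll": -20.1},
    {"jaw": 1,"offset": [-0.058,-0.384,0.08],"roll": -20.1},
    {"jaw": 1,"offset": [-0.058,-0.384,0.08],"roll": -20.1},
    {"jaw": 1,"offset": [-0.058,-0.384,0.08],"roll": -20.1},
    {"jaw": 1,"offset": [-0.058,-0.384,0.08],"roll": -20.1},
    {"jaw": 1,"offset": [-0.058,-0.384,0.08],"roll": -20.1},
    {"jaw": 1,"offset": [-0.058,-0.384,0.08],"roll": -20.1},
    {"jaw": 1,"offset": [-0.058,-0.384,0.08],"roll": -20.1},
    {"jaw": 1,"offset": [-0.058,-0.384,0.08],"roll": -20.1},
  ],
)

```text
time_s: 2.23
eef_pos: [448.5, 223.4, 219.5]
ee_rot: [[0.968, 0.251, -0.002], [0.251, -0.968, 0.0], [-0.002, -0.001, -1.0]]
ft_force: [0.3, 0.2, 0.1]
gripper_width: 85.3
grip_force: 0.0
```

>>> drive_tool(
  deltas=[
    {"jaw": 1,"offset": [0.016,-0.075,0.02],"roll": 0},
    {"jaw": 1,"offset": [0.016,-0.075,0.02],"roll": 0},
    {"jaw": 1,"offset": [0.016,-0.075,0.02],"roll": 0},
    {"jaw": 1,"offset": [0.016,-0.075,0.02],"roll": 0},
    {"jaw": 1,"offset": [0.016,-0.075,0.02],"roll": 0},
  ],
)

```text
time_s: 2.65
eef_pos: [446.6, 297.0, 200.9]
ee_rot: [[0.968, 0.249, -0.001], [0.249, -0.968, -0.001], [-0.001, 0.001, -1.0]]
ft_force: [-0.6, -0.7, 0.6]
gripper_width: 85.6
grip_force: 0.0
```

Run:
```python
from h import *
s=st()
d=np.array([445.5,299,94])-s["eef_pos"];print((s["ee_rot"].T@d).round(1))
i=manip.camera_info("wrist");im=manip.grab_frame("wrist")
hsv=cv2.cvtColor(im,cv2.COLOR_BGR2HSV);cv2.imwrite("pics/w2.png",im)
print(i["position"],proj(i,[[445.5,299,114],[445.5,299,122]]))
```

```text
2.65 tcp [446.6 297.  200.9] yaw_x 14.43 Rz [-0.001 -0.001 -1.   ] F [-0.6 -0.7  0.6] w 85.6 g 0.0 q [ 0.45 -0.14  1.85 -0.    1.43  1.77]
[ -0.5  -2.3 106.9]
[526.08272177 317.03337574 343.88262971] [[317.47047072 203.30057936]
 [317.36569321 206.77467832]]
```

View pics/w2.png

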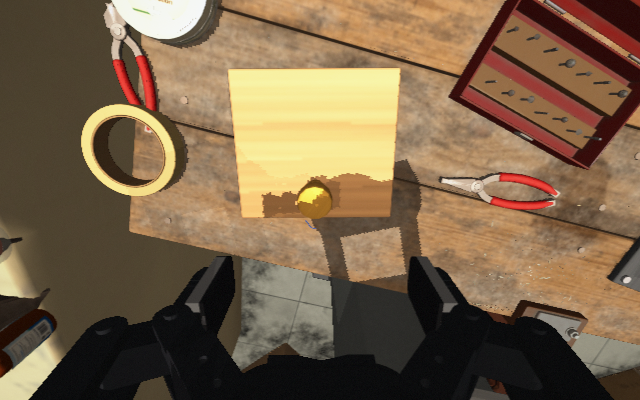

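The knob head is centred at about (314,201). The lid corners are at (228,70), (400,68), (391,216) and (241,217).

Run:
```python
from h import *
i=manip.camera_info("wrist")
P=np.array([atz(i,p,79) for p in [(228.5,69.5),(400,68.5),(391,216.5),(241.5,217)]]);print(P.round(1),P.mean(0))
M=np.array([[65,70],[65,-70],[-65,-70],[-65,70.]]);q=P[:,:2]-P[:,:2].mean(0)
u=(M[:,0]-1j*M[:,1])@(q[:,0]+1j*q[:,1]);print(np.angle(u),abs(u)/(M**2).sum())
print(atz(i,(314,201),122),atz(i,(314,201),114))
```

```text
[[526.7 393.8  79. ]
 [561.8 260.   79. ]
 [437.8 225.9  79. ]
 [402.3 362.   79. ]] [482.1709952  310.41221562  79.        ]
0.25737004928944984 0.9927047749371326
[449.60911665 302.51997564 122.        ] [446.85350439 302.00946029 114.        ]
```

>>> drive_tool(
  deltas=[
    {"jaw": 1,"offset": [0.0013,-0.0035,0.04],"roll": 0},
    {"jaw": 1,"offset": [0.0013,-0.0035,0.075],"roll": 0},
    {"jaw": 1,"offset": [0.0013,-0.0035,0.107],"roll": 0},
    {"jaw": 1,"offset": [0.0013,-0.0035,0.107],"roll": 0},
    {"jaw": 0.2,"offset": [0.0013,-0.0035,0.107],"roll": 0},
    {"jaw": 0.2,"offset": [0.0013,-0.0035,0.107],"roll": 0},
    {"jaw": 0.2,"offset": [0.0013,-0.0035,0.107],"roll": 0},
    {"jaw": 0.2,"offset": [0.0013,-0.0035,0.107],"roll": 0},
    {"jaw": 0.2,"offset": [0.0013,-0.0035,0.107],"roll": 0},
    {"jaw": 0.2,"offset": [0.0013,-0.0035,0.107],"roll": 0},
  ],
  force=40,
)

```text
time_s: 3.53
eef_pos: [448.0, 302.6, 96.9]
ee_rot: [[0.968, 0.251, 0.004], [0.251, -0.968, 0.001], [0.004, -0.0, -1.0]]
ft_force: [-0.8, -2.3, 6.2]
gripper_width: 26.7
grip_force: 39.2
```

>>> drive_tool(
  deltas=[
    {"jaw": 0.2,"offset": [0,0,0],"roll": 0},
    {"jaw": 0.2,"offset": [0,0,0],"roll": 0},
    {"jaw": 0.2,"offset": [0,0,0],"roll": 0},
  ],
)

```text
time_s: 3.78
eef_pos: [448.0, 302.6, 96.9]
ee_rot: [[0.968, 0.251, 0.004], [0.251, -0.968, 0.001], [0.004, -0.0, -1.0]]
ft_force: [-0.6, -1.8, 7.1]
gripper_width: 26.5
grip_force: 39.1
```

>>> drive_tool(
  deltas=[
    {"jaw": 0.2,"offset": [0.0074,0,-0.0145],"roll": 0},
    {"jaw": 0.2,"offset": [0.0169,0,-0.0277],"roll": 0},
    {"jaw": 0.2,"offset": [0.0282,0,-0.0393],"roll": 0},
    {"jaw": 0.2,"offset": [0.0412,0,-0.0491],"roll": 0},
    {"jaw": 0.2,"offset": [0.0555,0,-0.0569],"roll": 0},
    {"jaw": 0.2,"offset": [0.0707,0,-0.0624],"roll": 0},
    {"jaw": 0.2,"offset": [0.0867,0,-0.0656],"roll": 0},
    {"jaw": 0.2,"offset": [0.0867,0,-0.0656],"roll": 0},
  ],
)

```text
time_s: 4.45
eef_pos: [532.5, 324.9, 162.2]
ee_rot: [[0.968, 0.25, 0.002], [0.25, -0.968, 0.002], [0.003, -0.001, -1.0]]
ft_force: [-2.0, 0.1, 6.9]
gripper_width: 26.4
grip_force: 42.0
```

>>> drive_tool(
  deltas=[
    {"jaw": 0.2,"offset": [0.0162,0,-0.0008],"roll": 0},
    {"jaw": 0.2,"offset": [0.0324,0,0.0008],"roll": 0},
    {"jaw": 0.2,"offset": [0.0481,0,0.0049],"roll": 0},
    {"jaw": 0.2,"offset": [0.0631,0,0.0112],"roll": 0},
    {"jaw": 0.2,"offset": [0.0724,0,0.0167],"roll": 0},
    {"jaw": 0.2,"offset": [0.0724,0,0.0167],"roll": 0},
    {"jaw": 1,"offset": [0.0724,0,0.0167],"roll": 0},
    {"jaw": 1,"offset": [0.0724,0,0.0167],"roll": 0},
    {"jaw": 1,"offset": [0.0724,0,0.0167],"roll": 0},
    {"jaw": 1,"offset": [0.0724,0,0.0167],"roll": 0},
  ],
)

```text
time_s: 5.28
eef_pos: [599.9, 341.7, 142.6]
ee_rot: [[0.968, 0.251, -0.001], [0.251, -0.968, -0.001], [-0.001, 0.0, -1.0]]
ft_force: [-0.0, 0.8, -0.1]
gripper_width: 73.2
grip_force: 0.0
```

>>> drive_tool(
  deltas=[
    {"jaw": 1,"offset": [0,0,-0.04],"roll": 0},
    {"jaw": 1,"offset": [0,0,-0.08],"roll": 0},
    {"jaw": 1,"offset": [-0.04,0,-0.08],"roll": 0},
    {"jaw": 1,"offset": [-0.08,0,-0.08],"roll": 0},
    {"jaw": 1,"offset": [-0.12,0,-0.08],"roll": 0},
    {"jaw": 1,"offset": [-0.14,0,-0.08],"roll": 0},
    {"jaw": 1,"offset": [-0.14,0,-0.08],"roll": 0},
  ],
)

```text
time_s: 5.87
eef_pos: [461.2, 306.0, 222.6]
ee_rot: [[0.968, 0.252, -0.002], [0.252, -0.968, -0.001], [-0.002, 0.0, -1.0]]
ft_force: [0.0, 0.3, -0.9]
gripper_width: 85.4
grip_force: 0.0
```

Run:
```python
from h import *
import pickle
st();i=manip.camera_info("wrist");im=manip.grab_frame("wrist");t=manip.grab_frame("top");pickle.dump(i,open("w3.pkl","wb"))
print(proj(i,boxpts(481,309.6,.2565,[[-65,70,72],[65,70,72],[65,-70,72],[-65,-70,72]])))
v=np.hstack([tile(im,(315,150),200,200,2), tile(t,(207,220),66,66,6)]) if 0 else tile(im,(315,160),200,150,4)
cv2.imwrite("pics/w3.png",v)
```

```text
5.8667 tcp [461.2 306.  222.6] yaw_x 14.6 Rz [-0.002 -0.001 -1.   ] F [ 0.   0.3 -0.9] w 85.4 g 0.0 q [ 0.45 -0.11  1.79  0.    1.47  1.77]
[[255.29307891 222.52041334]
 [245.20660208  91.19882759]
 [398.84687492  90.94157173]
 [388.83153504 222.35060322]]
```

View pics/w3.png

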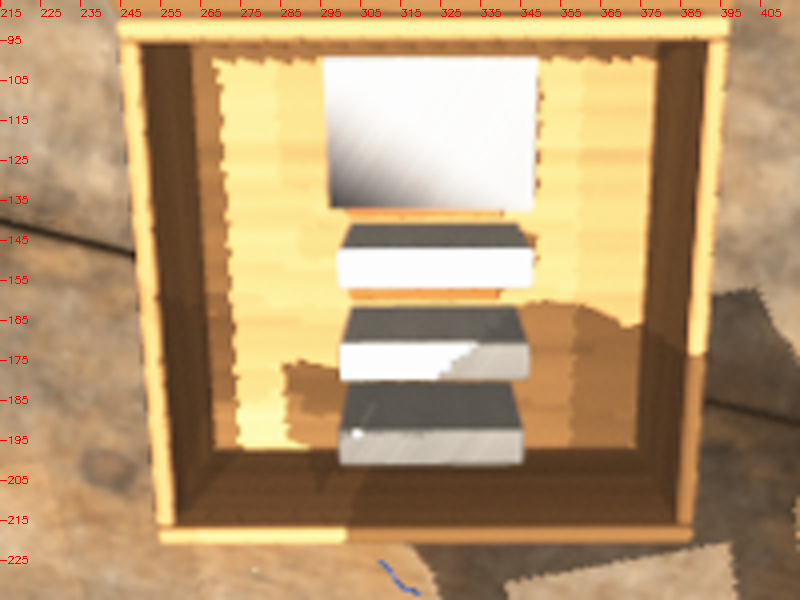

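The lid is open. Looking down, I can see the four parts in a row: plate tops near rows 192–201, 171–180 and 147–157, and the wedge top at rows 99–137.

Run:
```python
from h import *
import pickle
i=pickle.load(open("w3.pkl","rb"))
c,s=np.cos(.2565),np.sin(.2565)
for n,(x0,x1,y0,y1),z in [("s1",(300,345.75,192.5,200.75),55),("s2",(300,347,170.75,179.75),55),("s3",(299.5,348.25,147.25,156.75),55),("w",(296.2,349.3,99.25,137),65)]:
    P=np.array([atz(i,p,z) for p in [(x0,y0),(x1,y0),(x1,y1),(x0,y1)]]);m=P.mean(0);d=m[:2]-[481,309.6]
    print(n,m.round(1),"box",round(c*d[0]+s*d[1],1),round(-s*d[0]+c*d[1],1),"size",np.linalg.norm(P[0]-P[1]).round(1),np.linalg.norm(P[1]-P[2]).round(1),"edgeyaw",np.arctan2(-(P[0]-P[1])[0],(P[0]-P[1])[1]).round(3))
```

```text
s1 [440.4 298.   55. ] box -42.2 -1.0 size 49.1 9.4 edgeyaw 0.255
s2 [463.5 303.4  55. ] box -18.5 -1.6 size 49.2 9.8 edgeyaw 0.255
s3 [487.4 309.3  55. ] box 6.1 -2.0 size 49.8 9.8 edgeyaw 0.255
w [520.1 319.1  65. ] box 40.2 -0.7 size 49.9 35.1 edgeyaw 0.255
```

>>> drive_tool(
  deltas=[
    {"jaw": 1,"offset": [0.0262,0.0034,0],"roll": -60},
    {"jaw": 1,"offset": [0.0262,0.0034,0],"roll": -60},
    {"jaw": 1,"offset": [0.0262,0.0034,0],"roll": -60},
    {"jaw": 1,"offset": [0.0262,0.0034,0],"roll": -60},
    {"jaw": 1,"offset": [0.0262,0.0034,0],"roll": -60},
    {"jaw": 1,"offset": [0.0262,0.0034,0],"roll": -60},
    {"jaw": 1,"offset": [0.0262,0.0034,0],"roll": -60},
    {"jaw": 1,"offset": [0.0262,0.0034,0],"roll": -60},
    {"jaw": 1,"offset": [0.0262,0.0034,0],"roll": -60},
  ],
)

```text
time_s: 6.72
eef_pos: [492.4, 310.1, 222.9]
ee_rot: [[0.263, 0.965, -0.0], [0.965, -0.263, -0.0], [-0.0, -0.0, -1.0]]
ft_force: [-0.2, 1.3, -0.1]
gripper_width: 85.5
grip_force: 0.0
```

>>> drive_tool(
  deltas=[
    {"jaw": 1,"offset": [0,0,0],"roll": -60},
    {"jaw": 1,"offset": [0,0,0],"roll": -60},
    {"jaw": 1,"offset": [0,0,0],"roll": -60},
    {"jaw": 1,"offset": [0,0,0],"roll": -60},
    {"jaw": 1,"offset": [0,0,0],"roll": -60},
    {"jaw": 1,"offset": [0,0,0],"roll": -60},
    {"jaw": 1,"offset": [0,0,0],"roll": -60},
    {"jaw": 1,"offset": [0,0,0],"roll": -60},
    {"jaw": 1,"offset": [0,0,0],"roll": -60},
  ],
)

```text
time_s: 7.47
eef_pos: [492.4, 310.1, 222.9]
ee_rot: [[-0.704, 0.71, -0.0], [0.71, 0.704, -0.0], [-0.0, -0.0, -1.0]]
ft_force: [0.7, -0.7, 0.5]
gripper_width: 85.5
grip_force: 0.0
```

>>> drive_tool(
  deltas=[
    {"jaw": 1,"offset": [0,0,0],"roll": -60},
    {"jaw": 1,"offset": [0,0,0],"roll": -60},
    {"jaw": 1,"offset": [0,0,0],"roll": -60},
    {"jaw": 1,"offset": [0,0,0],"roll": -60},
    {"jaw": 1,"offset": [0,0,0],"roll": -60},
    {"jaw": 1,"offset": [0,0,0],"roll": -60},
    {"jaw": 1,"offset": [0,0,0],"roll": -60},
    {"jaw": 1,"offset": [0,0,0],"roll": -60},
    {"jaw": 1,"offset": [0,0,0],"roll": -60},
    {"jaw": 1,"offset": [0,0,0],"roll": -60},
  ],
)

```text
time_s: 8.3
eef_pos: [492.4, 310.1, 222.9]
ee_rot: [[-0.968, -0.251, -0.0], [-0.251, 0.968, -0.0], [0.0, -0.0, -1.0]]
ft_force: [-0.8, 0.1, 0.0]
gripper_width: 85.4
grip_force: 0.0
```

```bash
cat >> h.py <<'E'
def to(x,y,z,psi=None):
    s=st();d=np.array([x,y,z])-s["eef_pos"];R=s["ee_rot"];print("offset mm",(R.T@d).round(1),"roll",None if psi is None else (np.degrees(np.arctan2(R[1,0],R[0,0]))-psi+180)%360-180)
E
python3 -c "
from h import *
to(487.4,309.3,21,194.7)"
```

```text
8.3 tcp [492.4 310.1 222.9] yaw_x -165.48 Rz [-0. -0. -1.] F [-0.8  0.1  0. ] w 85.4 g 0.0 q [ 0.43 -0.04  1.72 -0.    1.46 -1.39]
offset mm [  5.    0.5 201.9] roll -0.18144364948329894
```

>>> drive_tool(
  deltas=[
    {"jaw": 1,"offset": [0.005,0.0005,0.04],"roll": 0},
    {"jaw": 1,"offset": [0.005,0.0005,0.08],"roll": 0},
    {"jaw": 1,"offset": [0.005,0.0005,0.12],"roll": 0},
    {"jaw": 1,"offset": [0.005,0.0005,0.155],"roll": 0},
    {"jaw": 1,"offset": [0.005,0.0005,0.185],"roll": 0},
    {"jaw": 1,"offset": [0.005,0.0005,0.202],"roll": 0},
    {"jaw": 1,"offset": [0.005,0.0005,0.202],"roll": 0},
    {"jaw": 0.5,"offset": [0.005,0.0005,0.202],"roll": 0},
    {"jaw": 0.5,"offset": [0.005,0.0005,0.202],"roll": 0},
    {"jaw": 0.5,"offset": [0.005,0.0005,0.202],"roll": 0},
  ],
  force=40,
)

```text
time_s: 9.13
eef_pos: [486.9, 309.4, 21.2]
ee_rot: [[-0.968, -0.25, 0.0], [-0.25, 0.968, 0.0], [-0.0, 0.0, -1.0]]
ft_force: [0.1, -0.2, -0.4]
gripper_width: 51.9
grip_force: 0.0
```

>>> drive_tool(
  deltas=[
    {"jaw": 0.5,"offset": [0,0,0],"roll": 0},
    {"jaw": 0.5,"offset": [0,0,0],"roll": 0},
    {"jaw": 0.5,"offset": [0,0,0],"roll": 0},
    {"jaw": 0.5,"offset": [0,0,0],"roll": 0},
  ],
)

```text
time_s: 9.47
eef_pos: [486.7, 309.4, 21.5]
ee_rot: [[-0.968, -0.25, 0.001], [-0.25, 0.968, 0.0], [-0.001, 0.0, -1.0]]
ft_force: [0.7, -0.1, 0.3]
gripper_width: 49.6
grip_force: 41.6
```

>>> drive_tool(
  deltas=[
    {"jaw": 0.5,"offset": [0,0,-0.02],"roll": 0},
    {"jaw": 0.5,"offset": [0,0,-0.055],"roll": 0},
    {"jaw": 0.5,"offset": [0,0,-0.09],"roll": 0},
    {"jaw": 0.5,"offset": [0,0,-0.13],"roll": 0},
    {"jaw": 0.5,"offset": [0,0,-0.165],"roll": 0},
    {"jaw": 0.5,"offset": [0,0,-0.18],"roll": 0},
    {"jaw": 0.5,"offset": [0,0,-0.18],"roll": 0},
  ],
)

```text
time_s: 10.05
eef_pos: [488.8, 310.6, 207.3]
ee_rot: [[-0.968, -0.251, 0.009], [-0.251, 0.968, 0.004], [-0.01, 0.002, -1.0]]
ft_force: [0.6, 0.9, 0.0]
gripper_width: 49.4
grip_force: 42.3
```

>>> drive_tool(
  deltas=[
    {"jaw": 0.5,"offset": [0.116,-0.38,0],"roll": 20},
    {"jaw": 0.5,"offset": [0.116,-0.38,0],"roll": 20},
    {"jaw": 0.5,"offset": [0.116,-0.38,0],"roll": 20},
    {"jaw": 0.5,"offset": [0.116,-0.38,0],"roll": 20},
    {"jaw": 0.5,"offset": [0.116,-0.38,0],"roll": 20},
    {"jaw": 0.5,"offset": [0.116,-0.38,0],"roll": 20},
    {"jaw": 0.5,"offset": [0.116,-0.38,0],"roll": 20},
    {"jaw": 0.5,"offset": [0.116,-0.38,0],"roll": 20},
    {"jaw": 0.5,"offset": [0.116,-0.38,0],"roll": 20},
    {"jaw": 0.5,"offset": [0.116,-0.38,0],"roll": 20},
  ],
)

```text
time_s: 10.88
eef_pos: [467.6, -90.8, 199.0]
ee_rot: [[-0.995, 0.099, -0.003], [0.099, 0.995, -0.0], [0.003, -0.001, -1.0]]
ft_force: [0.2, -0.3, -1.0]
gripper_width: 49.0
grip_force: 42.4
```

>>> drive_tool(
  deltas=[
    {"jaw": 0.5,"offset": [-0.0044,-0.0762,0.05],"roll": 0},
    {"jaw": 0.5,"offset": [-0.0044,-0.0762,0.05],"roll": 0},
    {"jaw": 0.5,"offset": [-0.0044,-0.0762,0.05],"roll": 0},
    {"jaw": 0.5,"offset": [-0.0044,-0.0762,0.05],"roll": 0},
    {"jaw": 0.5,"offset": [-0.0044,-0.0762,0.05],"roll": 0},
    {"jaw": 0.5,"offset": [-0.0044,-0.0762,0.05],"roll": 0},
    {"jaw": 0.5,"offset": [-0.0044,-0.0762,0.05],"roll": 0},
  ],
)

```text
time_s: 11.47
eef_pos: [467.0, -162.9, 152.1]
ee_rot: [[-0.996, 0.094, 0.001], [0.094, 0.996, -0.0], [-0.001, -0.0, -1.0]]
ft_force: [0.2, 0.5, -0.1]
gripper_width: 49.3
grip_force: 42.4
```

Run:
```python
from h import *
import pickle
to(466.5,-163.7,28,174.5)
i=manip.camera_info("wrist");im=manip.grab_frame("wrist");pickle.dump(i,open("w4.pkl","wb"))
cv2.imwrite("pics/w4.png",im)
```

```text
11.4667 tcp [ 467.  -162.9  152.1] yaw_x 174.62 Rz [ 0.001 -0.    -1.   ] F [ 0.2  0.5 -0.1] w 49.3 g 42.4 q [-0.49 -0.2   1.99  0.    1.35 -1.96]
offset mm [  0.6  -0.8 124.1] roll 0.12076593781034717
```

View pics/w4.png

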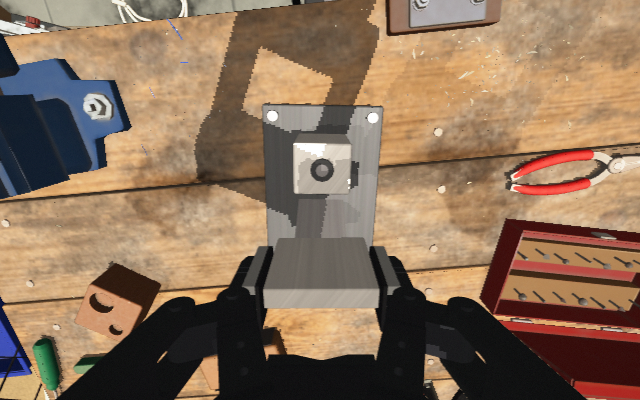

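The plate is held upright between the fingers, with its lower near edge at row 238, columns 277–368. The work-block top spans (293–352, 143–194), and its far edge is at row 194.

Run:
```python
from h import *
import pickle
i=pickle.load(open("w4.pkl","rb"))
for n,p,z in [("plate bottom",(277,238),135.6),("",(368,238),135.6),("ptop near",(264.5,290),185.6),("",(380.5,290),185.6),("ptop far",(265,307),185.6),("",(380,306.5),185.6),("work far",(293.5,193.8),70),("",(352.5,193.3),70),("work near",(292.5,143.5),70),("",(351.5,142.5),70)]:
    w=atz(i,p,z);d=w[:2]-[457.2,-162.8];c,s=np.cos(-.096),np.sin(-.096)
    print(n,w.round(1),"work",round(c*d[0]+s*d[1],1),round(-s*d[0]+c*d[1],1))
```

```text
plate bottom [ 460.9 -188.3  135.6] work 6.2 -25.0
 [ 465.9 -135.7  135.6] work 6.1 27.8
ptop near [ 460.8 -186.7  185.6] work 5.8 -23.4
 [ 465.4 -137.8  185.6] work 5.7 25.7
ptop far [ 469.3 -187.8  185.6] work 14.5 -23.7
 [ 473.8 -138.3  185.6] work 14.1 26.0
work far [ 455.7 -183.6   70. ] work 0.5 -20.8
 [ 459.6 -137.8   70. ] work 0.0 25.1
work near [ 417.  -179.5   70. ] work -38.5 -20.5
 [ 420.3 -136.2   70. ] work -39.3 22.9
```

>>> drive_tool(
  deltas=[
    {"jaw": 0.5,"offset": [0,0,0.035],"roll": 0},
    {"jaw": 0.5,"offset": [0,0,0.065],"roll": 0},
    {"jaw": 0.5,"offset": [0,0,0.09],"roll": 0},
    {"jaw": 0.5,"offset": [0,0,0.11],"roll": 0},
    {"jaw": 0.5,"offset": [0,0,0.121],"roll": 0},
    {"jaw": 0.5,"offset": [0.002,0,0.121],"roll": 0},
    {"jaw": 0.5,"offset": [0.004,0,0.121],"roll": 0},
    {"jaw": 0.5,"offset": [0.004,0,0.121],"roll": 0},
  ],
)

```text
time_s: 12.18
eef_pos: [463.6, -163.8, 32.1]
ee_rot: [[-0.995, 0.095, 0.003], [0.095, 0.995, -0.002], [-0.003, -0.001, -1.0]]
ft_force: [-0.4, -0.3, -0.7]
gripper_width: 49.3
grip_force: 42.4
```

>>> drive_tool(
  deltas=[
    {"jaw": 0.5,"offset": [0.001,0,0],"roll": 0},
    {"jaw": 0.5,"offset": [0.001,0,0],"roll": 0},
  ],
)

```text
time_s: 12.35
eef_pos: [463.2, -164.0, 32.3]
ee_rot: [[-0.995, 0.096, 0.005], [0.096, 0.995, -0.002], [-0.005, -0.001, -1.0]]
ft_force: [3.8, 0.6, 0.3]
gripper_width: 49.5
grip_force: 42.5
```

>>> drive_tool(
  deltas=[
    {"jaw": 0.5,"offset": [0.001,0,0],"roll": 0},
    {"jaw": 0.5,"offset": [0.001,0,0],"roll": 0},
  ],
)

```text
time_s: 12.52
eef_pos: [463.2, -164.0, 32.3]
ee_rot: [[-0.995, 0.097, 0.007], [0.097, 0.995, -0.002], [-0.007, -0.001, -1.0]]
ft_force: [7.6, 1.2, -2.4]
gripper_width: 49.4
grip_force: 42.3
```

>>> drive_tool(
  deltas=[
    {"jaw": 0.5,"offset": [0,0,0.002],"roll": 0},
    {"jaw": 0.5,"offset": [0,0,0.003],"roll": 0},
    {"jaw": 0.5,"offset": [0,0,0.003],"roll": 0},
  ],
)

```text
time_s: 12.77
eef_pos: [463.2, -164.3, 29.6]
ee_rot: [[-0.995, 0.096, 0.007], [0.096, 0.995, -0.002], [-0.007, -0.001, -1.0]]
ft_force: [5.7, -0.0, 0.8]
gripper_width: 48.9
grip_force: 42.7
```

>>> drive_tool(
  deltas=[
    {"jaw": 0.5,"offset": [-0.0013,0,0.001],"roll": 0},
    {"jaw": 0.5,"offset": [-0.0013,0,0.002],"roll": 0},
    {"jaw": 0.5,"offset": [-0.0013,0,0.002],"roll": 0},
  ],
)

```text
time_s: 13.02
eef_pos: [463.1, -164.1, 26.5]
ee_rot: [[-0.995, 0.096, 0.003], [0.096, 0.995, -0.001], [-0.003, -0.001, -1.0]]
ft_force: [4.4, -0.4, 1.7]
gripper_width: 49.1
grip_force: 42.8
```

>>> drive_tool(
  deltas=[
    {"jaw": 0.5,"offset": [0,0,0.001],"roll": 0},
    {"jaw": 0.5,"offset": [0,0,0.001],"roll": 0},
  ],
)

```text
time_s: 13.18
eef_pos: [463.2, -164.1, 26.5]
ee_rot: [[-0.995, 0.096, 0.002], [0.096, 0.995, -0.001], [-0.003, -0.001, -1.0]]
ft_force: [1.1, 0.4, 10.9]
gripper_width: 49.4
grip_force: 43.7
```

>>> drive_tool(
  deltas=[
    {"jaw": 0.5,"offset": [0,0,0.001],"roll": 0},
    {"jaw": 0.5,"offset": [0,0,0.001],"roll": 0},
  ],
)

```text
time_s: 13.35
eef_pos: [463.3, -164.2, 26.4]
ee_rot: [[-0.995, 0.095, 0.002], [0.095, 0.995, -0.001], [-0.002, -0.001, -1.0]]
ft_force: [-2.5, 3.3, 17.6]
gripper_width: 48.8
grip_force: 44.5
```

>>> drive_tool(
  deltas=[
    {"jaw": 1,"offset": [0,0,0],"roll": 0},
    {"jaw": 1,"offset": [0,0,0],"roll": 0},
    {"jaw": 1,"offset": [0,0,0],"roll": 0},
    {"jaw": 1,"offset": [0,0,0],"roll": 0},
    {"jaw": 1,"offset": [0,0,-0.02],"roll": 0},
    {"jaw": 1,"offset": [0,0,-0.055],"roll": 0},
    {"jaw": 1,"offset": [0,0,-0.095],"roll": 0},
    {"jaw": 1,"offset": [0,0,-0.135],"roll": 0},
    {"jaw": 1,"offset": [0,0,-0.175],"roll": 0},
    {"jaw": 1,"offset": [0,0,-0.18],"roll": 0},
  ],
)

```text
time_s: 14.18
eef_pos: [464.9, -165.2, 211.7]
ee_rot: [[-0.995, 0.096, 0.011], [0.095, 0.995, -0.006], [-0.012, -0.005, -1.0]]
ft_force: [1.1, -0.6, 1.3]
gripper_width: 85.7
grip_force: 0.0
```

>>> drive_tool(
  deltas=[
    {"jaw": 1,"offset": [0.033,0.393,0],"roll": -20.2},
    {"jaw": 1,"offset": [0.033,0.393,0],"roll": -20.2},
    {"jaw": 1,"offset": [0.033,0.393,0],"roll": -20.2},
    {"jaw": 1,"offset": [0.033,0.393,0],"roll": -20.2},
    {"jaw": 1,"offset": [0.033,0.393,0],"roll": -20.2},
    {"jaw": 1,"offset": [0.033,0.393,0],"roll": -20.2},
    {"jaw": 1,"offset": [0.033,0.393,0],"roll": -20.2},
    {"jaw": 1,"offset": [0.033,0.393,0],"roll": -20.2},
    {"jaw": 1,"offset": [0.033,0.393,0],"roll": -20.2},
    {"jaw": 1,"offset": [0.033,0.393,0],"roll": -20.2},
  ],
)

```text
time_s: 15.02
eef_pos: [465.3, 234.7, 202.3]
ee_rot: [[-0.966, -0.257, -0.002], [-0.257, 0.966, 0.001], [0.001, 0.001, -1.0]]
ft_force: [0.2, -0.2, 0.3]
gripper_width: 85.2
grip_force: 0.0
```

>>> drive_tool(
  deltas=[
    {"jaw": 1,"offset": [-0.02,0.072,0.05],"roll": 0},
    {"jaw": 1,"offset": [-0.02,0.072,0.05],"roll": 0},
    {"jaw": 1,"offset": [-0.02,0.072,0.05],"roll": 0},
    {"jaw": 1,"offset": [-0.02,0.072,0.05],"roll": 0},
    {"jaw": 1,"offset": [-0.02,0.072,0.05],"roll": 0},
    {"jaw": 1,"offset": [-0.02,0.072,0.05],"roll": 0},
    {"jaw": 1,"offset": [-0.02,0.072,0.05],"roll": 0},
    {"jaw": 1,"offset": [-0.02,0.072,0.05],"roll": 0},
  ],
)

```text
time_s: 15.68
eef_pos: [468.4, 304.9, 154.6]
ee_rot: [[-0.968, -0.252, 0.002], [-0.252, 0.968, 0.001], [-0.002, 0.0, -1.0]]
ft_force: [-0.3, -0.6, 0.2]
gripper_width: 85.5
grip_force: 0.0
```

```bash
python3 -c "
from h import *
to(469.3,304.9,21,194.7)"
```

```text
15.6833 tcp [468.4 304.9 154.6] yaw_x -165.38 Rz [ 0.002  0.001 -1.   ] F [-0.3 -0.6  0.2] w 85.5 g 0.0 q [ 0.44 -0.05  1.84 -0.    1.34 -1.38]
offset mm [ -0.6  -0.2 133.6] roll -0.07975109201242958
```

>>> drive_tool(
  deltas=[
    {"jaw": 1,"offset": [-0.0006,0,0.04],"roll": 0},
    {"jaw": 1,"offset": [-0.0006,0,0.08],"roll": 0},
    {"jaw": 1,"offset": [-0.0006,0,0.112],"roll": 0},
    {"jaw": 1,"offset": [-0.0006,0,0.133],"roll": 0},
    {"jaw": 1,"offset": [-0.0006,0,0.133],"roll": 0},
    {"jaw": 0.5,"offset": [-0.0006,0,0.133],"roll": 0},
    {"jaw": 0.5,"offset": [-0.0006,0,0.133],"roll": 0},
    {"jaw": 0.5,"offset": [-0.0006,0,0.133],"roll": 0},
    {"jaw": 0.5,"offset": [-0.0006,0,0.133],"roll": 0},
    {"jaw": 0.5,"offset": [-0.0006,0,0.133],"roll": 0},
  ],
  force=40,
)

```text
time_s: 16.52
eef_pos: [468.8, 305.9, 21.2]
ee_rot: [[-0.967, -0.254, 0.002], [-0.254, 0.967, 0.001], [-0.002, 0.0, -1.0]]
ft_force: [0.5, -0.1, 2.9]
gripper_width: 49.1
grip_force: 41.7
```

>>> drive_tool(
  deltas=[
    {"jaw": 0.5,"offset": [0,0,0],"roll": 0},
    {"jaw": 0.5,"offset": [0,0,0],"roll": 0},
    {"jaw": 0.5,"offset": [0,0,0],"roll": 0},
  ],
)

```text
time_s: 16.77
eef_pos: [468.8, 305.9, 21.2]
ee_rot: [[-0.967, -0.254, 0.002], [-0.254, 0.967, 0.0], [-0.002, -0.0, -1.0]]
ft_force: [-0.4, -1.6, 5.2]
gripper_width: 49.4
grip_force: 42.0
```

>>> drive_tool(
  deltas=[
    {"jaw": 0.5,"offset": [0,0,-0.02],"roll": 0},
    {"jaw": 0.5,"offset": [0,0,-0.055],"roll": 0},
    {"jaw": 0.5,"offset": [0,0,-0.09],"roll": 0},
    {"jaw": 0.5,"offset": [0,0,-0.13],"roll": 0},
    {"jaw": 0.5,"offset": [0,0,-0.165],"roll": 0},
    {"jaw": 0.5,"offset": [0,0,-0.18],"roll": 0},
    {"jaw": 0.5,"offset": [0,0,-0.18],"roll": 0},
  ],
)

```text
time_s: 17.35
eef_pos: [470.2, 307.1, 205.6]
ee_rot: [[-0.967, -0.254, 0.008], [-0.254, 0.967, 0.004], [-0.009, 0.002, -1.0]]
ft_force: [0.6, -0.7, 0.7]
gripper_width: 49.2
grip_force: 42.8
```

>>> drive_tool(
  deltas=[
    {"jaw": 0.5,"offset": [0.09,-0.386,0],"roll": 20.1},
    {"jaw": 0.5,"offset": [0.09,-0.386,0],"roll": 20.1},
    {"jaw": 0.5,"offset": [0.09,-0.386,0],"roll": 20.1},
    {"jaw": 0.5,"offset": [0.09,-0.386,0],"roll": 20.1},
    {"jaw": 0.5,"offset": [0.09,-0.386,0],"roll": 20.1},
    {"jaw": 0.5,"offset": [0.09,-0.386,0],"roll": 20.1},
    {"jaw": 0.5,"offset": [0.09,-0.386,0],"roll": 20.1},
    {"jaw": 0.5,"offset": [0.09,-0.386,0],"roll": 20.1},
    {"jaw": 0.5,"offset": [0.09,-0.386,0],"roll": 20.1},
    {"jaw": 0.5,"offset": [0.09,-0.386,0],"roll": 20.1},
  ],
)

```text
time_s: 18.18
eef_pos: [477.5, -93.7, 197.6]
ee_rot: [[-0.995, 0.097, -0.004], [0.097, 0.995, 0.0], [0.003, -0.0, -1.0]]
ft_force: [-0.1, 0.0, -0.9]
gripper_width: 49.3
grip_force: 42.8
```

>>> drive_tool(
  deltas=[
    {"jaw": 0.5,"offset": [-0.0097,-0.0752,0.05],"roll": 0},
    {"jaw": 0.5,"offset": [-0.0097,-0.0752,0.05],"roll": 0},
    {"jaw": 0.5,"offset": [-0.0097,-0.0752,0.05],"roll": 0},
    {"jaw": 0.5,"offset": [-0.0097,-0.0752,0.05],"roll": 0},
    {"jaw": 0.5,"offset": [-0.0097,-0.0752,0.05],"roll": 0},
    {"jaw": 0.5,"offset": [-0.0097,-0.0752,0.05],"roll": 0},
    {"jaw": 0.5,"offset": [-0.0097,-0.0752,0.05],"roll": 0},
    {"jaw": 0.5,"offset": [-0.0097,-0.0752,0.05],"roll": 0},
  ],
)

```text
time_s: 18.85
eef_pos: [482.3, -165.2, 151.2]
ee_rot: [[-0.996, 0.092, 0.002], [0.092, 0.996, -0.001], [-0.002, -0.001, -1.0]]
ft_force: [0.4, 0.8, 0.5]
gripper_width: 49.4
grip_force: 42.8
```

Run:
```python
from h import *
import pickle
to(481.9,-166,28,174.5)
i=manip.camera_info("wrist");im=manip.grab_frame("wrist");pickle.dump(i,open("w5.pkl","wb"))
cv2.imwrite("pics/w5.png",im);cv2.imwrite("pics/z5.png",tile(im,(322,215),150,150,4))
```

```text
18.85 tcp [ 482.3 -165.2  151.2] yaw_x 174.72 Rz [ 0.002 -0.001 -1.   ] F [0.4 0.8 0.5] w 49.4 g 42.8 q [-0.48 -0.16  1.96  0.    1.35 -1.95]
offset mm [  0.6  -0.7 123.2] roll 0.2242826974862453
```

View pics/z5.png

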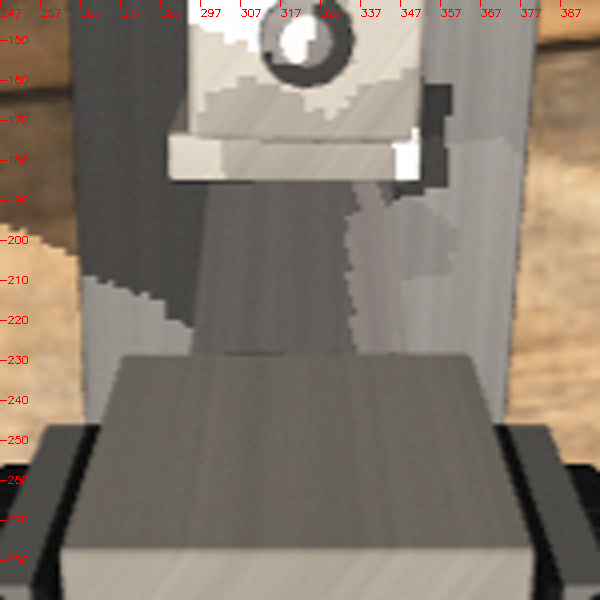

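Plate 1 stands against the work block with its far top edge at row 185, columns 289–352. The held plate's lower edge is at row 228.8, columns 278–365.

Run:
```python
from h import *
import pickle
i=pickle.load(open("w5.pkl","rb"))
zb=151.2-21.2+5
for n,p,z in [("p2 bottom",(277.75,228.75),zb),("",(365,228.75),zb),("p2 top near",(262,277),zb+50),("",(380,277),zb+50),("p1 far",(289,185),60),("",(352,185),60),("work far",(294,174.5),70),("",(352,174.5),70)]:
    w=atz(i,p,z);d=w[:2]-[457.2,-162.8];c,s=np.cos(-.096),np.sin(-.096)
    print(n,w.round(1),"work",round(c*d[0]+s*d[1],1),round(-s*d[0]+c*d[1],1))
```

```text
p2 bottom [ 470.4 -189.4  135. ] work 15.7 -25.2
 [ 475.  -139.6  135. ] work 15.5 24.8
p2 top near [ 469.5 -189.1  185. ] work 14.8 -25.0
 [ 474.  -140.2  185. ] work 14.6 24.1
p1 far [ 466.2 -189.8   60. ] work 11.6 -26.0
 [ 470.9 -139.5   60. ] work 11.4 24.5
work far [ 455.5 -183.7   70. ] work 0.3 -20.9
 [ 459.6 -139.8   70. ] work 0.2 23.1
```

>>> drive_tool(
  deltas=[
    {"jaw": 0.5,"offset": [0.0005,-0.0005,0.03],"roll": 0.2},
    {"jaw": 0.5,"offset": [0.0005,-0.0005,0.06],"roll": 0.2},
    {"jaw": 0.5,"offset": [0.0005,-0.0005,0.072],"roll": 0.2},
    {"jaw": 0.5,"offset": [0.0005,-0.0005,0.072],"roll": 0.2},
    {"jaw": 0.5,"offset": [0.0005,-0.0005,0.076],"roll": 0.2},
    {"jaw": 0.5,"offset": [0.0005,-0.0005,0.08],"roll": 0.2},
    {"jaw": 0.5,"offset": [0.0005,-0.0005,0.08],"roll": 0.2},
  ],
)

```text
time_s: 19.48
eef_pos: [481.7, -166.9, 71.1]
ee_rot: [[-0.995, 0.097, 0.001], [0.097, 0.995, -0.001], [-0.001, -0.001, -1.0]]
ft_force: [0.2, 0.6, -0.2]
gripper_width: 48.8
grip_force: 42.8
```

>>> drive_tool(
  deltas=[
    {"jaw": 0.5,"offset": [0,0,0.006],"roll": 0},
    {"jaw": 0.5,"offset": [0,0,0.012],"roll": 0},
    {"jaw": 0.5,"offset": [0,0,0.018],"roll": 0},
    {"jaw": 0.5,"offset": [0,0,0.024],"roll": 0},
    {"jaw": 0.5,"offset": [0,0,0.03],"roll": 0},
    {"jaw": 0.5,"offset": [0,0,0.036],"roll": 0},
    {"jaw": 0.5,"offset": [0,0,0.036],"roll": 0},
  ],
)

```text
time_s: 20.07
eef_pos: [480.2, -166.2, 32.6]
ee_rot: [[-0.995, 0.097, -0.002], [0.097, 0.995, 0.001], [0.002, 0.001, -1.0]]
ft_force: [0.0, -0.4, -1.1]
gripper_width: 49.4
grip_force: 42.8
```

>>> drive_tool(
  deltas=[
    {"jaw": 0.5,"offset": [0,0,0.003],"roll": 0},
    {"jaw": 0.5,"offset": [0,0,0.005],"roll": 0},
    {"jaw": 0.5,"offset": [0,0,0.005],"roll": 0},
  ],
)

```text
time_s: 20.32
eef_pos: [480.8, -166.5, 28.7]
ee_rot: [[-0.995, 0.097, -0.001], [0.097, 0.995, 0.0], [0.001, 0.0, -1.0]]
ft_force: [-0.6, -0.2, 0.3]
gripper_width: 49.3
grip_force: 42.8
```

>>> drive_tool(
  deltas=[
    {"jaw": 0.5,"offset": [0,0,0.002],"roll": 0},
    {"jaw": 0.5,"offset": [0,0,0.002],"roll": 0},
  ],
)

```text
time_s: 20.48
eef_pos: [481.0, -166.6, 27.0]
ee_rot: [[-0.995, 0.097, -0.0], [0.097, 0.995, 0.0], [0.0, 0.0, -1.0]]
ft_force: [-0.0, 0.6, -1.2]
gripper_width: 49.2
grip_force: 42.8
```

>>> drive_tool(
  deltas=[
    {"jaw": 0.5,"offset": [0,0,0.001],"roll": 0},
    {"jaw": 0.5,"offset": [0,0,0.001],"roll": 0},
  ],
)

```text
time_s: 20.65
eef_pos: [481.2, -166.7, 26.3]
ee_rot: [[-0.995, 0.097, 0.0], [0.097, 0.995, -0.0], [-0.0, -0.0, -1.0]]
ft_force: [0.8, -0.6, -0.4]
gripper_width: 49.1
grip_force: 43.0
```

>>> drive_tool(
  deltas=[
    {"jaw": 0.5,"offset": [0,0,0.001],"roll": 0},
    {"jaw": 0.5,"offset": [0.001,0,0.001],"roll": 0},
    {"jaw": 0.5,"offset": [0.002,0,0.001],"roll": 0},
    {"jaw": 0.5,"offset": [0.002,0,0.001],"roll": 0},
  ],
)

```text
time_s: 20.98
eef_pos: [480.2, -166.8, 26.2]
ee_rot: [[-0.995, 0.098, 0.003], [0.098, 0.995, -0.001], [-0.003, -0.001, -1.0]]
ft_force: [2.3, 0.6, 3.2]
gripper_width: 49.4
grip_force: 43.3
```

>>> drive_tool(
  deltas=[
    {"jaw": 0.5,"offset": [0.001,0,0],"roll": 0},
    {"jaw": 0.5,"offset": [0.001,0,0],"roll": 0},
  ],
)

```text
time_s: 21.15
eef_pos: [479.3, -166.8, 26.2]
ee_rot: [[-0.995, 0.097, 0.003], [0.097, 0.995, -0.001], [-0.003, -0.001, -1.0]]
ft_force: [4.0, -0.4, 4.8]
gripper_width: 49.3
grip_force: 43.6
```

>>> drive_tool(
  deltas=[
    {"jaw": 1,"offset": [0,0,0],"roll": 0},
    {"jaw": 1,"offset": [0,0,0],"roll": 0},
    {"jaw": 1,"offset": [0,0,0],"roll": 0},
    {"jaw": 1,"offset": [0,0,0],"roll": 0},
    {"jaw": 1,"offset": [0,0,-0.02],"roll": 0},
    {"jaw": 1,"offset": [0,0,-0.055],"roll": 0},
    {"jaw": 1,"offset": [0,0,-0.095],"roll": 0},
    {"jaw": 1,"offset": [0,0,-0.135],"roll": 0},
    {"jaw": 1,"offset": [0,0,-0.175],"roll": 0},
    {"jaw": 1,"offset": [0,0,-0.19],"roll": 0},
  ],
)

```text
time_s: 21.98
eef_pos: [480.1, -167.4, 221.8]
ee_rot: [[-0.995, 0.097, 0.008], [0.097, 0.995, -0.004], [-0.008, -0.003, -1.0]]
ft_force: [1.3, -0.6, -0.0]
gripper_width: 85.3
grip_force: 0.0
```

>>> drive_tool(
  deltas=[
    {"jaw": 1,"offset": [0.01,0.39,0],"roll": -20.3},
    {"jaw": 1,"offset": [0.01,0.39,0],"roll": -20.3},
    {"jaw": 1,"offset": [0.01,0.39,0],"roll": -20.3},
    {"jaw": 1,"offset": [0.01,0.39,0],"roll": -20.3},
    {"jaw": 1,"offset": [0.01,0.39,0],"roll": -20.3},
    {"jaw": 1,"offset": [0.01,0.39,0],"roll": -20.3},
    {"jaw": 1,"offset": [0.01,0.39,0],"roll": -20.3},
    {"jaw": 1,"offset": [0.01,0.39,0],"roll": -20.3},
    {"jaw": 1,"offset": [0.01,0.39,0],"roll": -20.3},
    {"jaw": 1,"offset": [0.01,0.39,0],"roll": -20.3},
  ],
)

```text
time_s: 22.82
eef_pos: [505.1, 227.1, 214.5]
ee_rot: [[-0.966, -0.258, -0.002], [-0.258, 0.966, 0.001], [0.001, 0.002, -1.0]]
ft_force: [-0.2, -0.1, 0.5]
gripper_width: 85.4
grip_force: 0.0
```

>>> drive_tool(
  deltas=[
    {"jaw": 1,"offset": [-0.0312,0.0905,0],"roll": 0},
    {"jaw": 1,"offset": [-0.0312,0.0905,0],"roll": 0},
    {"jaw": 1,"offset": [-0.0312,0.0905,0],"roll": 0},
    {"jaw": 1,"offset": [-0.0312,0.0905,0],"roll": 0},
    {"jaw": 1,"offset": [-0.0312,0.0905,0],"roll": 0},
    {"jaw": 1,"offset": [-0.0312,0.0905,0],"roll": 0},
    {"jaw": 1,"offset": [-0.0312,0.0905,0],"roll": 0},
    {"jaw": 1,"offset": [-0.0312,0.0905,0],"roll": 0},
  ],
)

```text
time_s: 23.48
eef_pos: [513.5, 316.9, 215.2]
ee_rot: [[-0.968, -0.252, -0.0], [-0.252, 0.968, -0.0], [0.0, -0.0, -1.0]]
ft_force: [0.1, 0.1, -0.5]
gripper_width: 85.2
grip_force: 0.0
```

```bash
python3 -c "
from h import *
to(514.6,317.7,37,194.7)"
```

```text
23.4833 tcp [513.5 316.9 215.2] yaw_x -165.39 Rz [-0. -0. -1.] F [ 0.1  0.1 -0.5] w 85.2 g 0.0 q [ 0.43  0.01  1.68 -0.    1.45 -1.4 ]
offset mm [ -1.3   0.6 178.2] roll -0.08907160634885258
```

Plates are placed, so I'll descend on the wedge and grip it firmly (80 N).

>>> drive_tool(
  deltas=[
    {"jaw": 1,"offset": [-0.001,0.0005,0.04],"roll": 0},
    {"jaw": 1,"offset": [-0.001,0.0005,0.08],"roll": 0},
    {"jaw": 1,"offset": [-0.001,0.0005,0.115],"roll": 0},
    {"jaw": 1,"offset": [-0.001,0.0005,0.15],"roll": 0},
    {"jaw": 1,"offset": [-0.001,0.0005,0.17],"roll": 0},
    {"jaw": 1,"offset": [-0.001,0.0005,0.178],"roll": 0},
    {"jaw": 1,"offset": [-0.001,0.0005,0.178],"roll": 0},
    {"jaw": 0.5,"offset": [-0.001,0.0005,0.178],"roll": 0},
    {"jaw": 0.5,"offset": [-0.001,0.0005,0.178],"roll": 0},
    {"jaw": 0.5,"offset": [-0.001,0.0005,0.178],"roll": 0},
  ],
  force=80,
)

```text
time_s: 24.32
eef_pos: [516.0, 319.7, 40.0]
ee_rot: [[-0.967, -0.254, 0.004], [-0.254, 0.967, 0.002], [-0.005, 0.001, -1.0]]
ft_force: [-0.1, -0.5, -0.1]
gripper_width: 51.2
grip_force: 0.0
```

>>> drive_tool(
  deltas=[
    {"jaw": 0.5,"offset": [0,0,0],"roll": 0},
    {"jaw": 0.5,"offset": [0,0,0],"roll": 0},
    {"jaw": 0.5,"offset": [0,0,0],"roll": 0},
    {"jaw": 0.5,"offset": [0,0,0],"roll": 0},
    {"jaw": 0.5,"offset": [0,0,0],"roll": 0},
  ],
)

```text
time_s: 24.73
eef_pos: [516.3, 319.9, 40.3]
ee_rot: [[-0.967, -0.254, 0.005], [-0.254, 0.967, 0.002], [-0.005, 0.001, -1.0]]
ft_force: [0.1, 0.2, 6.0]
gripper_width: 48.8
grip_force: 85.2
```

>>> drive_tool(
  deltas=[
    {"jaw": 0.5,"offset": [0,0,-0.02],"roll": 0},
    {"jaw": 0.5,"offset": [0,0,-0.055],"roll": 0},
    {"jaw": 0.5,"offset": [0,0,-0.09],"roll": 0},
    {"jaw": 0.5,"offset": [0,0,-0.13],"roll": 0},
    {"jaw": 0.5,"offset": [0,0,-0.165],"roll": 0},
    {"jaw": 0.5,"offset": [0,0,-0.18],"roll": 0},
    {"jaw": 0.5,"offset": [0,0,-0.18],"roll": 0},
  ],
)

```text
time_s: 25.32
eef_pos: [516.8, 320.4, 224.5]
ee_rot: [[-0.967, -0.254, 0.011], [-0.254, 0.967, 0.005], [-0.011, 0.002, -1.0]]
ft_force: [0.2, 0.9, -0.4]
gripper_width: 48.4
grip_force: 84.4
```

>>> drive_tool(
  deltas=[
    {"jaw": 0.5,"offset": [0.116,-0.372,0],"roll": 20.2},
    {"jaw": 0.5,"offset": [0.116,-0.372,0],"roll": 20.2},
    {"jaw": 0.5,"offset": [0.116,-0.372,0],"roll": 20.2},
    {"jaw": 0.5,"offset": [0.116,-0.372,0],"roll": 20.2},
    {"jaw": 0.5,"offset": [0.116,-0.372,0],"roll": 20.2},
    {"jaw": 0.5,"offset": [0.116,-0.372,0],"roll": 20.2},
    {"jaw": 0.5,"offset": [0.116,-0.372,0],"roll": 20.2},
    {"jaw": 0.5,"offset": [0.116,-0.372,0],"roll": 20.2},
    {"jaw": 0.5,"offset": [0.116,-0.372,0],"roll": 20.2},
    {"jaw": 0.5,"offset": [0.116,-0.372,0],"roll": 20.2},
  ],
)

```text
time_s: 26.15
eef_pos: [494.9, -74.4, 215.3]
ee_rot: [[-0.995, 0.1, -0.003], [0.1, 0.995, -0.001], [0.003, -0.001, -1.0]]
ft_force: [0.5, -0.1, -1.5]
gripper_width: 48.6
grip_force: 84.4
```

>>> drive_tool(
  deltas=[
    {"jaw": 0.5,"offset": [-0.005,-0.098,0.07],"roll": 0},
    {"jaw": 0.5,"offset": [-0.005,-0.098,0.07],"roll": 0},
    {"jaw": 0.5,"offset": [-0.005,-0.098,0.07],"roll": 0},
    {"jaw": 0.5,"offset": [-0.005,-0.098,0.07],"roll": 0},
    {"jaw": 0.5,"offset": [-0.005,-0.098,0.07],"roll": 0},
    {"jaw": 0.5,"offset": [-0.005,-0.098,0.07],"roll": 0},
    {"jaw": 0.5,"offset": [-0.005,-0.098,0.07],"roll": 0},
    {"jaw": 0.5,"offset": [-0.005,-0.098,0.07],"roll": 0},
    {"jaw": 0.5,"offset": [-0.005,-0.098,0.07],"roll": 0},
  ],
)

```text
time_s: 26.9
eef_pos: [492.7, -167.6, 148.2]
ee_rot: [[-0.996, 0.094, 0.002], [0.094, 0.996, -0.001], [-0.002, -0.001, -1.0]]
ft_force: [-0.5, -0.2, -0.9]
gripper_width: 48.7
grip_force: 84.3
```

Run:
```python
from h import *
import pickle
to(494.1,-167.3,95,174.5)
i=manip.camera_info("wrist");im=manip.grab_frame("wrist");t=manip.grab_frame("scene");pickle.dump(i,open("w6.pkl","wb"))
v=np.hstack([tile(im,(322,205),130,180,3),tile(t,(290,270),130,180,3)])
cv2.imwrite("pics/z6.png",v)
```

```text
26.9 tcp [ 492.7 -167.6  148.2] yaw_x 174.61 Rz [ 0.002 -0.001 -1.   ] F [-0.5 -0.2 -0.9] w 48.7 g 84.3 q [-0.47 -0.13  1.94  0.    1.34 -1.95]
offset mm [-1.2  0.5 53.2] roll 0.10621805334534429
```

View pics/z6.png

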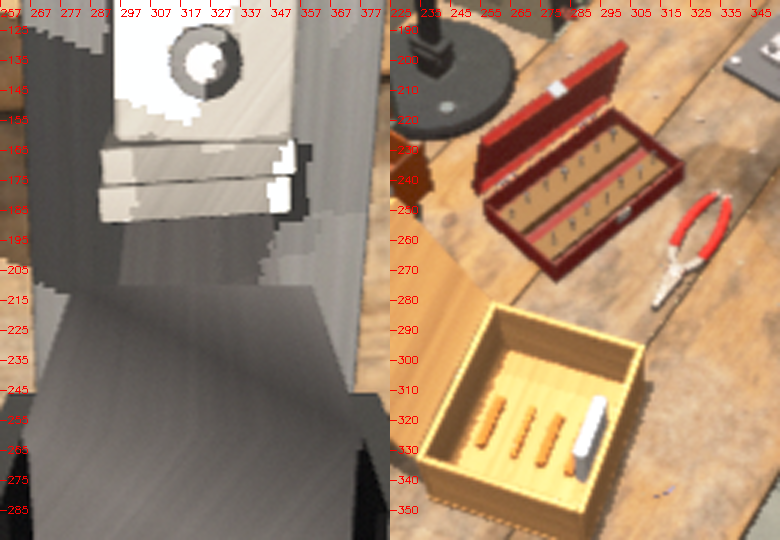

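Both plates stand side by side against the work block; the far top edge of plate 2 is at rows 186–189. The held wedge's foot edge is at row 210, columns 281–361. The lid is open and one plate is still in the box.

Run:
```python
from h import *
import pickle
i=pickle.load(open("w6.pkl","rb"))
for n,p,z in [("wedge foot",(281,210.3),112.9),("",(361,210),112.9),("p2 far",(291,189),60),("",(353,186),60),("work far",(296,161),70),("",(354.5,161),70)]:
    w=atz(i,p,z);d=w[:2]-[457.2,-162.8];c,s=np.cos(-.096),np.sin(-.096)
    print(n,w.round(1),"work",round(c*d[0]+s*d[1],1),round(-s*d[0]+c*d[1],1))
```

```text
wedge foot [ 476.8 -191.7  112.9] work 22.3 -26.9
 [ 481.3 -141.7  112.9] work 22.0 23.3
p2 far [ 479.2 -190.6   60. ] work 24.5 -25.6
 [ 481.3 -141.4   60. ] work 22.0 23.6
work far [ 455.1 -182.9   70. ] work -0.1 -20.2
 [ 459.2 -139.9   70. ] work -0.2 22.9
```

>>> drive_tool(
  deltas=[
    {"jaw": 0.5,"offset": [-0.0048,0.0005,0.015],"roll": 0},
    {"jaw": 0.5,"offset": [-0.0048,0.0005,0.032],"roll": 0},
    {"jaw": 0.5,"offset": [-0.0048,0.0005,0.044],"roll": 0},
    {"jaw": 0.5,"offset": [-0.0048,0.0005,0.05],"roll": 0},
    {"jaw": 0.5,"offset": [-0.0048,0.0005,0.055],"roll": 0},
    {"jaw": 0.5,"offset": [-0.0048,0.0005,0.058],"roll": 0},
    {"jaw": 0.5,"offset": [-0.0048,0.0005,0.058],"roll": 0},
  ],
)

```text
time_s: 27.58
eef_pos: [496.7, -168.2, 88.9]
ee_rot: [[-0.995, 0.096, -0.0], [0.096, 0.995, 0.0], [0.0, 0.0, -1.0]]
ft_force: [-0.6, 0.6, -0.6]
gripper_width: 48.5
grip_force: 84.3
```

>>> drive_tool(
  deltas=[
    {"jaw": 0.5,"offset": [0.001,0,0.002],"roll": 0},
    {"jaw": 0.5,"offset": [0.002,0,0.004],"roll": 0},
    {"jaw": 0.5,"offset": [0.003,0,0.007],"roll": 0},
    {"jaw": 0.5,"offset": [0.003,0,0.007],"roll": 0},
  ],
)

```text
time_s: 27.92
eef_pos: [493.7, -168.0, 82.0]
ee_rot: [[-0.995, 0.096, 0.0], [0.096, 0.995, -0.0], [-0.0, -0.0, -1.0]]
ft_force: [1.4, 0.0, -0.8]
gripper_width: 48.6
grip_force: 84.3
```

>>> drive_tool(
  deltas=[
    {"jaw": 0.5,"offset": [0.001,0,0.003],"roll": 0},
    {"jaw": 0.5,"offset": [0.002,0,0.006],"roll": 0},
    {"jaw": 0.5,"offset": [0.002,0,0.006],"roll": 0},
  ],
)

```text
time_s: 28.17
eef_pos: [492.4, -168.0, 76.3]
ee_rot: [[-0.995, 0.096, 0.002], [0.096, 0.995, -0.001], [-0.002, -0.0, -1.0]]
ft_force: [2.6, -0.6, -1.9]
gripper_width: 48.8
grip_force: 84.5
```

>>> drive_tool(
  deltas=[
    {"jaw": 0.5,"offset": [0.0005,0,0.002],"roll": 0},
    {"jaw": 0.5,"offset": [0.0005,0,0.002],"roll": 0},
  ],
)

```text
time_s: 28.33
eef_pos: [492.3, -168.1, 75.8]
ee_rot: [[-0.995, 0.096, 0.002], [0.096, 0.995, -0.001], [-0.002, -0.0, -1.0]]
ft_force: [-1.0, 1.3, 6.1]
gripper_width: 48.2
grip_force: 85.2
```

>>> drive_tool(
  deltas=[
    {"jaw": 0.5,"offset": [0,0,0.001],"roll": 0},
    {"jaw": 0.5,"offset": [0,0,0.001],"roll": 0},
  ],
)

```text
time_s: 28.5
eef_pos: [492.4, -168.1, 75.8]
ee_rot: [[-0.995, 0.096, 0.001], [0.096, 0.995, -0.0], [-0.001, -0.0, -1.0]]
ft_force: [-4.1, 2.8, 11.4]
gripper_width: 48.8
grip_force: 86.0
```

>>> drive_tool(
  deltas=[
    {"jaw": 0.5,"offset": [0.0005,0,0.001],"roll": 0},
    {"jaw": 0.5,"offset": [0.0005,0,0.001],"roll": 0},
    {"jaw": 0.5,"offset": [0.0005,0,0.001],"roll": 0},
  ],
)

```text
time_s: 28.75
eef_pos: [492.4, -168.1, 75.6]
ee_rot: [[-0.995, 0.096, 0.002], [0.096, 0.995, -0.001], [-0.002, -0.0, -1.0]]
ft_force: [-3.7, 3.1, 15.0]
gripper_width: 48.9
grip_force: 86.4
```

>>> drive_tool(
  deltas=[
    {"jaw": 0.5,"offset": [0.0005,0,0.001],"roll": 0},
    {"jaw": 0.5,"offset": [0.0005,0,0.001],"roll": 0},
    {"jaw": 0.5,"offset": [0.0005,0,0.001],"roll": 0},
  ],
)

```text
time_s: 29.0
eef_pos: [492.3, -168.2, 75.5]
ee_rot: [[-0.995, 0.096, 0.003], [0.096, 0.995, -0.001], [-0.003, -0.0, -1.0]]
ft_force: [-4.6, 4.6, 19.5]
gripper_width: 48.8
grip_force: 86.9
```

Run:
```python
from h import *
s=st();print(s["moment"].round(2))
im=manip.grab_frame("wrist");t=manip.grab_frame("scene");p=manip.grab_frame("top")
v=np.hstack([tile(im,(322,205),130,180,3),tile(t,(369,200),80,60,4)]) if 0 else np.vstack([tile(im,(322,200),160,80,4),tile(t,(369,196),160,60,4)])
cv2.imwrite("pics/z7.png",v)
```

```text
29.0 tcp [ 492.3 -168.2   75.5] yaw_x 174.47 Rz [ 0.003 -0.001 -1.   ] F [-4.6  4.6 19.5] w 48.8 g 86.9 q [-0.47 -0.05  1.99  0.    1.2  -1.95]
[ 0.64  0.77 -0.36]
```

>>> drive_tool(
  deltas=[
    {"jaw": 0.5,"offset": [0.002,0,0.001],"roll": 0},
    {"jaw": 0.5,"offset": [0.002,0,0.001],"roll": 0},
    {"jaw": 0.5,"offset": [0.002,0,0.001],"roll": 0},
  ],
)

```text
time_s: 29.4
eef_pos: [492.1, -168.3, 75.2]
ee_rot: [[-0.995, 0.097, 0.008], [0.097, 0.995, -0.001], [-0.008, -0.001, -1.0]]
ft_force: [0.1, 3.7, 17.4]
gripper_width: 48.9
grip_force: 86.6
```

>>> drive_tool(
  deltas=[
    {"jaw": 0.5,"offset": [-0.001,-0.001,0.001],"roll": 0},
    {"jaw": 0.5,"offset": [-0.001,-0.001,0.001],"roll": 0},
    {"jaw": 0.5,"offset": [-0.001,-0.001,0.001],"roll": 0},
    {"jaw": 0.5,"offset": [-0.001,-0.001,0.001],"roll": 0},
  ],
)

```text
time_s: 29.73
eef_pos: [492.2, -168.4, 75.0]
ee_rot: [[-0.995, 0.097, 0.005], [0.097, 0.995, 0.001], [-0.005, 0.002, -1.0]]
ft_force: [-5.7, 9.0, 26.8]
gripper_width: 48.5
grip_force: 87.6
```

>>> drive_tool(
  deltas=[
    {"jaw": 0.5,"offset": [0.0005,0.002,0],"roll": 0},
    {"jaw": 0.5,"offset": [0.0005,0.002,0],"roll": 0},
    {"jaw": 0.5,"offset": [0.0005,0.002,0],"roll": 0},
    {"jaw": 0.5,"offset": [0.0005,0.002,0],"roll": 0},
    {"jaw": 0.5,"offset": [0.0005,0.002,0],"roll": 0},
    {"jaw": 0.5,"offset": [0.0005,0.002,0],"roll": 0},
  ],
)

```text
time_s: 30.23
eef_pos: [492.1, -168.2, 74.9]
ee_rot: [[-0.995, 0.097, 0.006], [0.097, 0.995, -0.003], [-0.006, -0.003, -1.0]]
ft_force: [-5.4, 2.7, 22.1]
gripper_width: 48.3
grip_force: 87.1
```

>>> drive_tool(
  deltas=[
    {"jaw": 0.5,"offset": [0,0,0],"roll": 0},
    {"jaw": 0.5,"offset": [0,0,0],"roll": 0},
    {"jaw": 0.5,"offset": [0,0,0],"roll": 0},
    {"jaw": 0.5,"offset": [0,0,0],"roll": 0},
  ],
)

```text
time_s: 30.57
eef_pos: [492.1, -168.2, 74.9]
ee_rot: [[-0.995, 0.097, 0.006], [0.097, 0.995, -0.003], [-0.006, -0.003, -1.0]]
ft_force: [-4.4, 1.5, 22.2]
gripper_width: 48.7
grip_force: 87.1
```

The wedge is seated firmly, at rest and pressed with about 22 N, so I'm handing in.

```bash
python3 -c "
from station import manip
print(manip.close_job())"
```

```text
the job is handed in; nothing more can be done
None
```

I handed the job in at about 31 s: the lid is open, two spacer plates stand in the gap, and the wedge is gripped and pressed down at about 22 N. The hand-in gave no verdict, and I judged the final wedge fit from force and position readings because I had used all my picture views.

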